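# Tap a bound pad home against the hidden back gauge of a stack cutter

### The job

Take the wooden push block and, with it and never with the gripper itself, gently nudge the bound pad on the stack cutter's bed straight in under the knife until its far end just meets the back gauge hidden under the rear cover and lies square against it. The gauge is held only by friction and must not be driven back from its setting, so feel your way in small taps and do not shove. Then stand the push block upright on the desk again and leave everything else where it is.

Things in the scene. Friction and masses are not known exactly. Their poses are not given: they have to be found in the camera images.
- cutter: Manual stack cutter with cream castings, fixed. Origin on the desk under the knife; x is the feed direction (away from the operator, in under the knife), y across to the left, z up. Flat aluminium bed 70 mm above the desk, x from -260 to +220 mm, y from -160 to +160 mm. A steel side lay, 14 mm high, stands on the bed at y = 145 to 155 mm, x = -250 to -60 mm.
- bed_front (a point): Middle of the front edge of the cutter's bed, on its top face (70 mm above the desk); same axes as the cutter.
- throat (a point): Middle of the bed's top face under the front of the knife bridge; same axes as the cutter, 50 mm before its origin. The bridge (two side cheeks, cross beam) is 213 mm high, with the clamp hand wheel on top 265 mm, and leaves a gap 46 mm high and 310 mm wide over the bed. A knife lever stands up at its right.
- knife_line (a point): Middle of the bed's top face under the knife, 70 mm straight above the cutter's origin. Beyond it an opaque dark cover hides the back gauge: a plate 220 mm wide, square to the feed, its face anywhere from 50 to 115 mm beyond this point (not measured, not visible). It holds still up to a push of about 10 N, slides back under more and does not spring back; 2 mm off its setting is spoilt work.
- pad: Stiff bound pad, brown board covers, yellow page edges, blue taped left edge; 210 mm long (x), 148 mm wide (y), 25 mm thick, 0.35 to 0.7 kg. Origin at the centre of its underside, x towards the knife. It lies on the bed, its far end under the bridge but 20 to 105 mm short of the gauge, up to 5 degrees askew. It slides under 1 to 6 N.
- push_block_mid (a point): Wooden push block, 0.22 kg, on the desk left or right of the cutter: foot 50 mm (x) by 110 mm (y), 35 mm high, and on its middle a handle 36 mm (x) by 60 mm (y) up to 82 mm above the underside. This point is on its axis, 41 mm above the underside. The two wide faces of the foot, 25 mm either way along x from this point, are the pushing faces.
- stapler: Blue desk stapler, 150 x 34 x 46 mm, lying on the desk on the side of the cutter where the push block is not; origin at the centre of its underside. Leave alone.
- flask: Steel vacuum flask, 66 mm across, 190 mm high; origin at the centre of its underside. Leave alone.
- cup: White cup, 74 mm across, 85 mm high; origin at the centre of its underside. Leave alone.
- tape: Roll of tape lying flat, 72 mm across, 18 mm high; origin at the centre of its underside. Leave alone.
- phone: Black keypad phone, 112 x 48 x 14 mm, lying on the desk; origin at the centre of its underside. Leave alone.
- eraser: White eraser, 22 x 40 x 12 mm, lying on the bed of the cutter near its front left corner; origin at the centre of its underside. Leave alone.

How it is judged (in metres and radians):
On the way, in this order (a step that is already met when the one before it is completed fails the run):
1. the push block is taken up off the desk (height (world z) of push_block_mid above 0.08 m), for 0.1 s.
2. the pad's far end has met the back gauge, square to it (x of gauge_face in the frame of pad below 0.109 m and angle between the x axis of pad and the x axis of cutter, either way round below 0.035 rad), for 0.2 s.
At the end, for the whole second after the job is handed in: The pad lies flat on the bed with its far end within 2 mm of the back gauge and square to the feed within 2 degrees; the gauge is within 2 mm of where it was set; the push block stands upright on the desk, released; all at rest (all of step 2 and distance of gauge_face from where it was at the start of the episode below 0.002 m and angle between pad's own z axis and vertical below 0.03 rad and height (world z) of push_block_mid below 0.046 m and angle between push_block_mid's own z axis and vertical below 0.08 rad and linear speed of each of push_block, pad below 0.01 m/s); the robot touches nothing.
It fails at once if the back gauge is driven more than 2 mm off its setting (distance of gauge_face from where it was at the start of the episode above 0.002 m).
It fails at once if the pad is shoved or shot in (faster than 0.25 m/s) (linear speed of pad above 0.25 m/s).
It fails at once if the gripper or arm pushes the pad itself (over 1 N) (contact force between any of the fingers, the arm and pad above 1 N).
It fails at once if another thing on the desk or the bed is moved more than 20 mm (distance of any of stapler, flask, cup, tape, phone, eraser from where it was at the start of the episode above 0.02 m).
It also fails if it takes over 64 s, if anything falls off the work surface, if the arm or the gripper's body presses on something with over 40 N, if the wrist force passes 120 N, or if a joint passes its speed limit or range.

### The arm

A 6-joint arm with a two-finger parallel gripper is mounted at the origin on the work surface. World frame = base frame: x ahead of the robot, y to its left, z up, the work surface at z = 0. Lengths are in m, angles in degrees, forces in N, time in s.
With the tool pointing down it reaches from about 0.4 to 0.825 m from the base axis. Payload 7 kg.
Tool frame: the origin (TCP) lies at the very end of the fingers, on their centre line; the grasp point (between the pads) lies 19 mm behind it (r.grasp_offset is the z of the grasp point in the tool frame, in m); z points along the fingers, y is the direction in which the jaws open and shut (so a half turn about z gives the same grasp; the last joint's range is limited). The gripper opens to 88 mm and grips with 3 to 60 N. Pads are 19 mm wide; open, the fingers measure 130 mm over their backs; the gripper's body (78 mm by 193 mm) begins 47 mm behind the grasp point.
Start: joints at [81.423, 20.546, 0.682, 0, -70.136, -16.507], TCP at [0.286, 0.611, 0.227] pointing down, gripper open.
Joint ranges: [-176.03, 176.03], [-82.01, 121.73], [-58.28, 71.71], [-173.87, 95.51], [-174.79, -0.11], [-173.66, 173.66]. Speed limits (degrees/s): [136.94, 136.94, 172.46, 180, 180, 180].

### API

Orientations are given as [roll, pitch, yaw] about the fixed x, y, z axes, in that order (R = Rz(yaw) Ry(pitch) Rx(roll)).
In Python, from plant import r gives the robot as it stands.
- The arm moves only by the tool carry_out, never from a script. Its argument "plan" is a list of rows, each a list of 6 numbers: the shift along the world's x, y, z in m, then the turn, a rotation vector about the world's x, y, z in rad. In form: [[tx, ty, tz, wx, wy, wz], ...]. A call has 1 to 12 rows; each row shifts and turns the pose as measured when the row begins; what a row does not reach is not made up. A row lasts 1/12 s, in which the tool goes at most 41.7 mm and 7.16 degrees, less where a joint would pass 70% of its speed; a pose out of reach is approached as far as the arm can. A call with a gripper value outside its range is refused whole. "fingers" is the closure, from -1 (fully open) to 1 (shut), set as the call begins (left out, the last holds). The fingers move at their own pace and stop on an object; "force" is the grip in N (left out, the last holds). Time passes only in rows, so rows that do not move let the fingers close. It gives the time, the measured TCP pose, the force and the opening at its end, in the units of the state.
- r.get_state(): the state, without advancing time (a new reading comes with each control period).
- r.capture(name): name is "scene" or "top"; returns the picture (420x560x3 uint8, red, green, blue); there is no depth.
- r.camera_model(name): a dict with "fov_y" (degrees; the focal length in pixels is half the picture's height over the tangent of half this angle, whatever the lens; pixels are square), "cx", "cy" (the principal point, pixels), "R" (3x3) and "t" (3): a world point X has camera coordinates R X + t. Camera axes: x right, y down, z forward; pixel columns grow to the right and rows downward; lengths in m; the calibration is good to about 2 mm. A picture is of the moment at which its call begins. camera_model takes no time and is no camera call.
- r.close_job(): hands the job in, once; it reports no verdict.
The state is a dict: "time_s": time; "joints": joint angles; "qd": joint speeds; "joint_torque": joint torques, N m; "tcp_pos": TCP position; "eef_rot": TCP orientation; "contact_force": force on the tool from outside, world axes, zero at the start; "moment": the same for the moment, N m; "gripper_width": finger opening in m.
Only numpy, scipy, OpenCV 4.12 (cv2) and the standard library are available. Lean on these libraries where they do the work, as an engineer would, in place of code of your own. Each camera call takes 0.05 s, during which the arm holds its last target.

## Working session

There is one attempt and no reset: what is moved stays moved. The work goes in short steps, Python scripts to look and compute and a tool call to move; the robot and the scene stay as the last step left them, time stands still between calls to the robot, and variables do not carry over. Pictures are saved under pics/ and viewed, and the job is handed in when it is done.

Besides the shell and the picture viewer there is one more tool, called after "Request:" as name([rows], argument=value, ...), one row to a line, values as JSON. carry_out: Moves the arm, as the interface text tells. Its arguments: {"type":"object","properties":{"plan":{"type":"array"},"fingers":{"type":"number"},"force":{"type":"number"}},"required":["plan"]}

```bash
ls; mkdir -p pics; python3 - <<'E'
from plant import r
import cv2
for n in ("scene","top"):
    im=r.capture(n); cv2.imwrite(f"pics/{n}0.png",im[:,:,::-1])
    m=r.camera_model(n); print(n,m)
s=r.get_state(); print(s)
E
```

```text
pics
scene {'fov_y': 49.01272862538671, 'cx': 282.83053046449754, 'cy': 207.24120345955603, 'R': array([[ 0.892051  , -0.45172675, -0.01370972],
       [-0.40915573, -0.79435699, -0.44898614],
       [ 0.19192864,  0.40612795, -0.89343354]]), 't': array([-0.47513942,  0.26697176,  1.03510818])}
top {'fov_y': 52.90756977088226, 'cx': 271.987881513628, 'cy': 208.51033826359432, 'R': array([[ 0.00338643, -0.99987024,  0.0157493 ],
       [-0.99317898, -0.00519854, -0.11648384],
       [ 0.1165506 , -0.01524741, -0.99306771]]), 't': array([-0.00608767,  0.56336598,  0.91137733])}
{'time_s': 0.1, 'joints': array([ 8.14219091e+01,  2.05876877e+01,  6.40057238e-01, -1.73635178e-02,
       -7.01361720e+01, -1.65072668e+01]), 'qd': array([ 0.05570125, -0.07161164,  0.12662307,  0.09450392,  0.15892027,
        0.05358047]), 'joint_torque': array([-2.51758735e-03, -5.84165597e+01,  2.93752170e+01,  7.01573029e+00,
        1.01383415e-02, -3.96542362e-05]), 'tcp_pos': array([0.28601688, 0.61093313, 0.22572138]), 'eef_rot': array([ 1.79915013e+02, -8.16254345e-03, -2.50912634e+01]), 'contact_force': array([-0.11497626, -0.78471698, -0.75819431]), 'moment': array([-0.04033133, -0.00925779,  0.0160491 ]), 'gripper_width': 0.08783665955810177}
```

View pics/scene0.png

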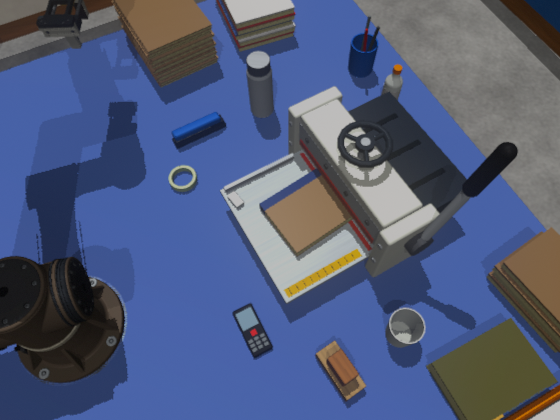

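View pics/top0.png

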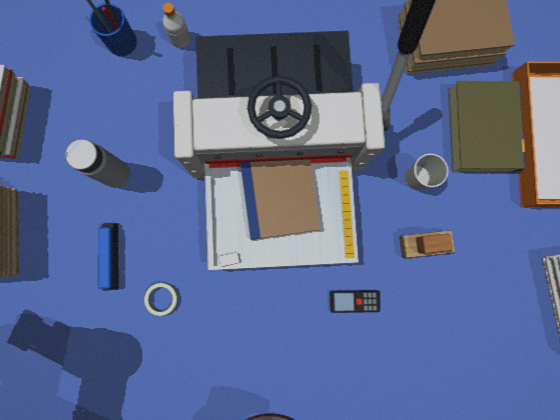

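The scene view shows the block at lower right, about (342,370), with the stapler at (198,128). In the top view the cutter bed spans columns 207–357 and rows 160–270. The pad is at (283,200), the block at (427,244), the phone at (355,301), the cup at (430,170) and the eraser at (229,259).

```bash
cat > h.py <<'E'
import numpy as np, cv2
from plant import r
def ray(n,u,v):
    m=r.camera_model(n); f=210/np.tan(np.radians(m['fov_y']/2))
    R=np.array(m['R']);t=np.array(m['t'])
    d=R.T@np.array([(u-m['cx'])/f,(v-m['cy'])/f,1.]); return -R.T@t,d
def onz(n,u,v,z):
    c,d=ray(n,u,v); return c+d*(z-c[2])/d[2]
def proj(n,X):
    m=r.camera_model(n); f=210/np.tan(np.radians(m['fov_y']/2))
    p=np.array(m['R'])@np.array(X)+np.array(m['t']); return m['cx']+f*p[0]/p[2],m['cy']+f*p[1]/p[2]
def crop(im,u0,v0,u1,v1,k,name):
    c=cv2.resize(im[v0:v1,u0:u1],None,fx=k,fy=k,interpolation=cv2.INTER_CUBIC); cv2.imwrite(name,c)
E
python3 - <<'E'
from h import *
t=cv2.imread('pics/top0.png'); s=cv2.imread('pics/scene0.png')
crop(t,190,140,390,280,4,'pics/c1.png'); crop(t,380,140,480,260,5,'pics/c2.png'); crop(s,300,330,400,410,6,'pics/c3.png'); crop(s,210,130,390,310,3,'pics/c4.png')
for n in('top','scene'):
    print(ray(n,280,210)[0])
E
```

```text
[0.4533223  0.01073795 0.9707783 ]
[ 0.33441471 -0.42294867  1.03815295]
```

View pics/c1.png

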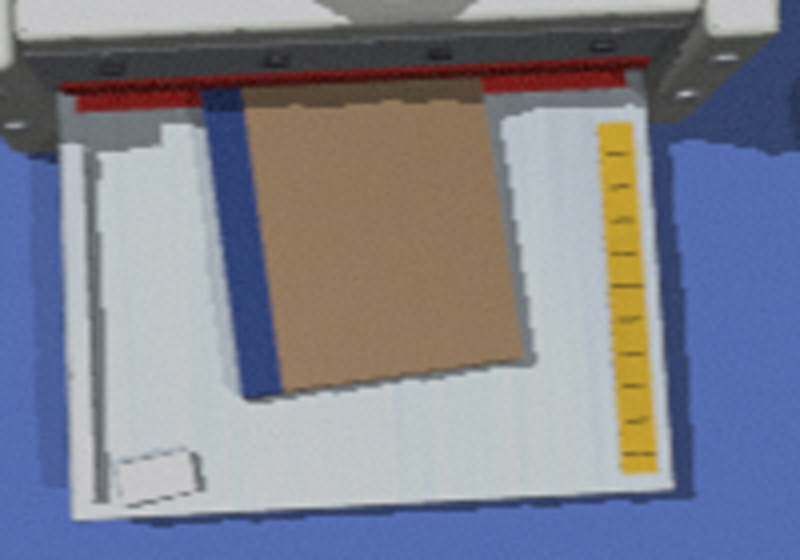

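View pics/c2.png

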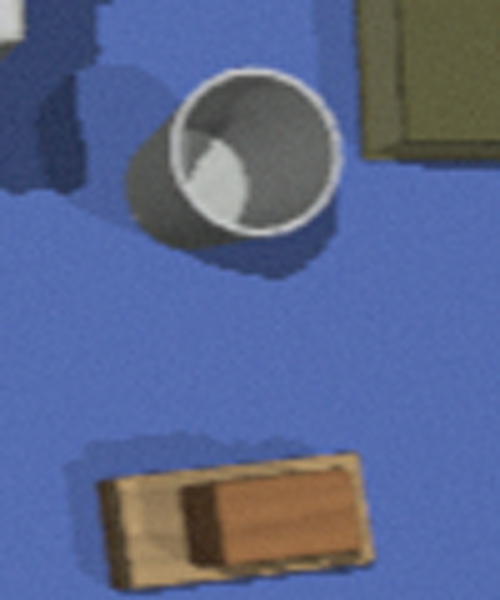

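View pics/c3.png

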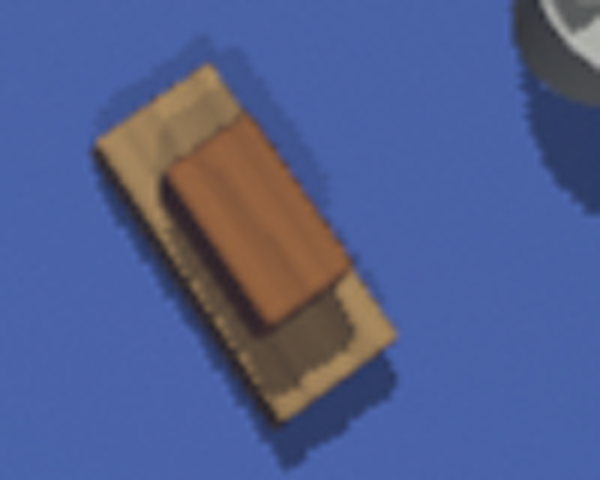

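View pics/c4.png

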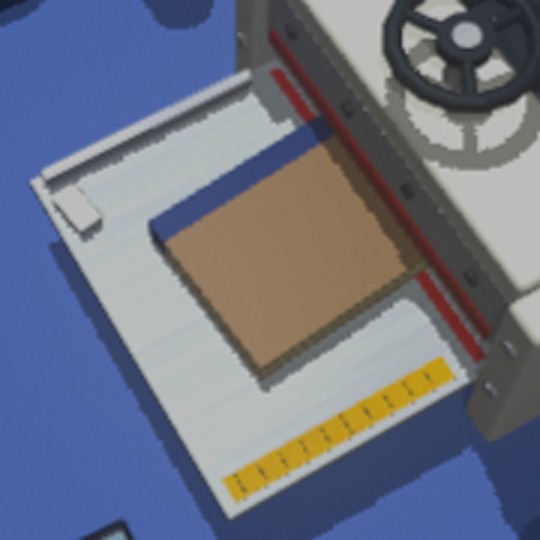

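```bash
python3 - <<'E'
from h import *
def T(u,v,u0,v0,k): return (u+.5)/k-.5+u0,(v+.5)/k-.5+v0
print('bed')
for u,v in [(72,517),(674,487),(645,100),(60,145)]: print(onz('top',*T(u,v,190,140,4),.07))
for u,v in [(33,180),(232,516),(475,378)]: print('s',onz('scene',*T(u,v,210,130,3),.07))
print('pad z .095')
for u,v in [(245,397),(523,357),(204,92),(482,82),(283,390),(245,92)]: print(onz('top',*T(u,v,190,140,4),.095))
for u,v in [(150,224),(262,373),(424,270)]: print('s',onz('scene',*T(u,v,210,130,3),.095))
print('block foot z .035')
for u,v in [(118,478),(358,454),(374,562),(130,590)]: print(onz('top',*T(u,v,380,140,5),.035))
for u,v in [(95,147),(210,64),(397,335),(277,422)]: print('s',onz('scene',*T(u,v,300,330,6),.035))
print('handle z .082')
for u,v in [(218,485),(356,470),(362,550),(225,567)]: print(onz('top',*T(u,v,380,140,5),.082))
for u,v in [(165,180),(243,114),(354,265),(270,332)]: print('s',onz('scene',*T(u,v,300,330,6),.082))
print('cup', onz('top',*T(257,152,380,140,5),.085))
print('wheel', onz('top',279,106,.265)); print('phone',onz('top',355,301,.014))
E
```

```text
bed
[0.43016625 0.13221255 0.07      ]
[ 0.4468998 -0.1865258  0.07     ]
[ 0.65636931 -0.17493997  0.07      ]
[0.62936392 0.1428943  0.07      ]
s [0.43091607 0.12773719 0.07      ]
s [ 0.44849587 -0.1879648   0.07      ]
s [ 0.6565723  -0.17750556  0.07      ]
pad z .095
[0.49257953 0.04079492 0.095     ]
[ 0.5139539  -0.10358523  0.095     ]
[0.65342752 0.06393155 0.095     ]
[ 0.65986499 -0.08326117  0.095     ]
[0.4962806 0.0211558 0.095    ]
[0.65357893 0.04227789 0.095     ]
s [0.49302468 0.03686524 0.095     ]
s [ 0.5129564  -0.11010882  0.095     ]
s [ 0.65957963 -0.09263202  0.095     ]
block foot z .035
[ 0.50482921 -0.29609773  0.035     ]
[ 0.51600495 -0.40423154  0.035     ]
[ 0.4680138 -0.409159   0.035    ]
[ 0.45528684 -0.29980108  0.035     ]
s [ 0.45489414 -0.30599044  0.035     ]
s [ 0.50477933 -0.29956349  0.035     ]
s [ 0.51659923 -0.40646122  0.035     ]
s [ 0.46652404 -0.41166075  0.035     ]
handle z .082
[ 0.49946095 -0.32312363  0.082     ]
[ 0.50606213 -0.38222047  0.082     ]
[ 0.47229802 -0.38320694  0.082     ]
[ 0.46495171 -0.32475785  0.082     ]
s [ 0.46484988 -0.33125784  0.082     ]
s [ 0.49850224 -0.32458234  0.082     ]
s [ 0.50678751 -0.382529    0.082     ]
s [ 0.4719623  -0.38787117  0.082     ]
cup [ 0.64240584 -0.34437713  0.085     ]
wheel [ 0.71516901 -0.01165136  0.265     ]
phone [ 0.3586957  -0.18999333  0.014     ]
```

Request:
carry_out([
  [0.012, -0.039, 0, 0, 0, 0.05],
  [0.012, -0.039, 0, 0, 0, 0.05],
  [0.012, -0.039, 0, 0, 0, 0.05],
], fingers=-1, force=50)

```text
time_s: 0.35
tcp_pos: [0.3202, 0.4959, 0.2207]
eef_rot: [179.6, -0.0, -16.0]
contact_force: [1.5, 0.2, 0.9]
gripper_width: 0.0876
```

```bash
python3 -c "
from h import *
s=r.get_state();print(s['joints'],s['eef_rot'],s['tcp_pos'])
for u,v in[(85,155)]:print(onz('top',u,v,.19))"
```

```text
[ 7.61269573e+01  1.30680525e+01 -1.06027945e+01  2.73919139e-02
 -6.66973195e+01 -2.08979732e+00] [ 1.79632991e+02 -3.84961287e-02 -1.59518000e+01] [0.32021381 0.49591845 0.22074373]
[0.64428035 0.35022493 0.19      ]
```

Request:
carry_out([
  [0.014, -0.036, 0.004, 0, 0, 0.02],
  [0.014, -0.036, 0.004, 0, 0, 0.02],
  [0.014, -0.036, 0.004, 0, 0, 0.02],
  [0.014, -0.036, 0.002, 0, 0, 0.02],
  [0.014, -0.036, 0.002, 0, 0, 0.02],
  [0.014, -0.036, 0.002, 0, 0, 0.02],
  [0.014, -0.036, 0, 0, 0, 0.02],
  [0.014, -0.036, 0, 0, 0, 0.02],
  [0.01, -0.036, 0, 0, 0, 0.02],
  [0.0, -0.036, 0, 0, 0, 0.02],
  [0, -0.036, 0, 0, 0, 0.02],
  [0, -0.036, 0, 0, 0, 0.02],
])

```text
time_s: 1.35
tcp_pos: [0.4423, 0.0398, 0.2364]
eef_rot: [179.4, 0.1, -1.1]
contact_force: [1.0, -0.4, 0.0]
gripper_width: 0.0879
```

Request:
carry_out([
  [0.004, -0.036, 0, 0.001, 0, 0.012],
  [0.004, -0.036, 0, 0.001, 0, 0.012],
  [0.004, -0.036, 0, 0.001, 0, 0.012],
  [0.004, -0.036, 0, 0.001, 0, 0.012],
  [0.004, -0.036, 0, 0.001, 0, 0.012],
  [0.004, -0.036, 0, 0.001, 0, 0.012],
  [0.004, -0.036, 0, 0.001, 0, 0.012],
  [0.004, -0.036, 0, 0.001, 0, 0.012],
  [0.004, -0.036, -0.01, 0.001, 0, 0.012],
  [0.004, -0.036, -0.02, 0.001, 0, 0.012],
  [0.004, -0.024, -0.02, 0, 0, 0.012],
  [0, 0, -0.01, 0, 0, 0],
])

```text
time_s: 2.35
tcp_pos: [0.482, -0.3696, 0.1761]
eef_rot: [179.9, -0.3, 6.7]
contact_force: [0.8, 0.2, -0.1]
gripper_width: 0.0878
```

```bash
python3 -c "
from h import *
s=r.get_state();print(s['joints'],s['eef_rot'],s['tcp_pos'])
for n in('scene','top'):
    im=r.capture(n)[:,:,::-1]
    if n=='scene': crop(im,260,280,420,400,5,'pics/d_s.png')
    else: crop(im,360,140,520,260,5,'pics/d_t.png')
"
```

```text
[-1.91021173e+01  1.61920408e+01 -1.24530189e+01 -4.31103006e-02
 -6.10675186e+01  1.15866497e+02] [179.90865073  -0.27512558   6.74383788] [ 0.48201976 -0.36964728  0.1761316 ]
```

View pics/d_s.png

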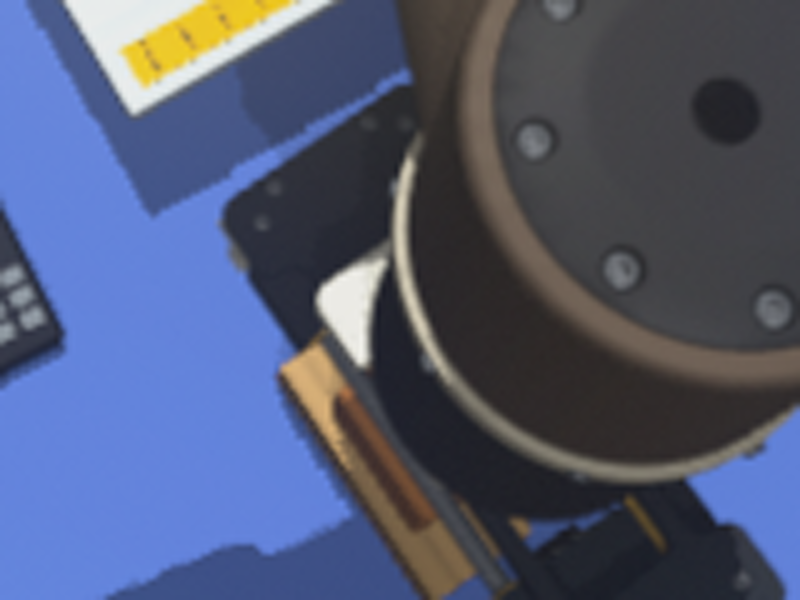

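View pics/d_t.png

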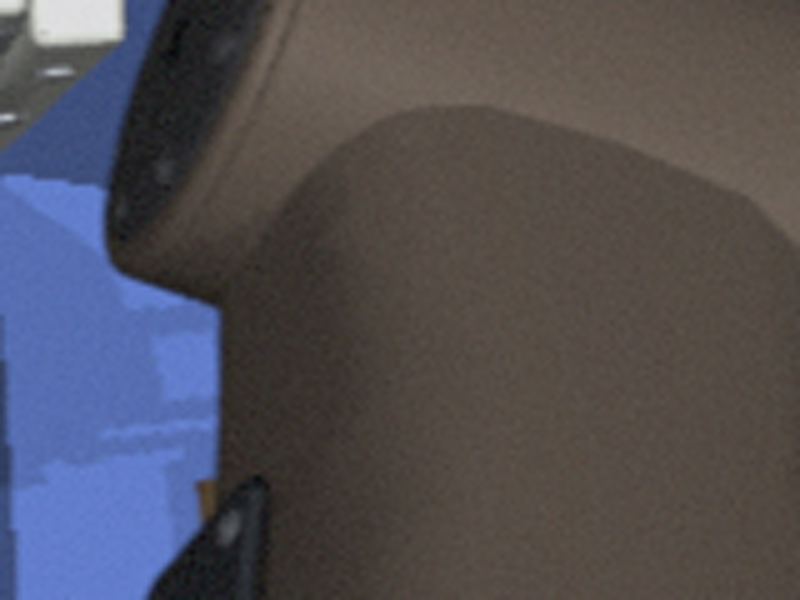

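The jaws open across the block's long axis. The scene crop shows the handle between the fingers, a few mm toward the operator's side and left. I'll correct and go down.

Request:
carry_out([
  [0.004, 0.016, 0, 0, 0, -0.007],
  [0, 0, -0.03, 0, 0, 0],
  [0, 0, -0.03, 0, 0, 0],
  [0, 0, -0.03, 0, 0, 0],
  [0, 0, 0, 0, 0, 0],
])

```text
time_s: 2.87
tcp_pos: [0.4876, -0.3469, 0.0902]
eef_rot: [179.8, -0.6, 6.4]
contact_force: [-1.0, 0.4, -0.3]
gripper_width: 0.0879
```

Request:
carry_out([
  [-0.002, -0.007, -0.01, 0, 0.006, 0],
  [0, 0, -0.02, 0, 0.004, 0],
  [0, 0, -0.014, 0, 0, 0],
  [0, 0, 0, 0, 0, 0],
])

```text
time_s: 3.2
tcp_pos: [0.4897, -0.3538, 0.052]
eef_rot: [179.6, -0.3, 6.8]
contact_force: [-0.6, -0.0, 0.3]
gripper_width: 0.0874
```

Request:
carry_out([
  [-0.004, 0, -0.006, 0.003, 0.003, -0.006],
  [0, 0, -0.006, 0.003, 0.003, 0],
  [0, 0, 0, 0, 0, 0],
])

```text
time_s: 3.45
tcp_pos: [0.4879, -0.3546, 0.0437]
eef_rot: [179.8, -0.3, 6.5]
contact_force: [-0.5, -0.2, 0.5]
gripper_width: 0.0881
```

Request:
carry_out([
  [-0.002, 0, -0.003, 0.002, 0.003, -0.003],
  [0, 0, 0, 0, 0, 0],
])

```text
time_s: 3.62
tcp_pos: [0.4866, -0.3551, 0.042]
eef_rot: [179.9, -0.2, 6.3]
contact_force: [0.7, -0.1, -0.0]
gripper_width: 0.0877
```

Request:
carry_out([
  [0, 0, 0, 0, 0, 0],
  [0, 0, 0, 0, 0, 0],
  [0, 0, 0, 0, 0, 0],
  [0, 0, 0, 0, 0, 0],
  [0, 0, 0, 0, 0, 0],
  [0, 0, 0, 0, 0, 0],
], fingers=1, force=50)

```text
time_s: 4.12
tcp_pos: [0.4872, -0.3555, 0.0435]
eef_rot: [179.8, -0.3, 6.3]
contact_force: [-0.4, -0.3, 0.8]
gripper_width: 0.0596
```

Request:
carry_out([
  [0, 0, 0.01, 0, 0, 0],
  [0, 0, 0.03, 0, 0, 0],
  [0, 0, 0.035, 0, 0, 0],
  [0, 0, 0.035, 0, 0, 0],
  [0, 0, 0.02, 0, 0, 0],
  [0, 0, 0, 0, 0, 0],
])

```text
time_s: 4.62
tcp_pos: [0.4826, -0.3538, 0.1781]
eef_rot: [-179.9, 0.2, 6.3]
contact_force: [-0.0, -0.7, -2.5]
gripper_width: 0.0596
```

```bash
python3 -c "
from h import *
s=r.get_state();print(s['tcp_pos'],s['eef_rot'],s['contact_force'],s['moment'])
im=r.capture('scene')[:,:,::-1];crop(im,260,260,460,410,4,'pics/e_s.png')
"
```

```text
[ 0.48256269 -0.35382541  0.1781475 ] [-179.90977995    0.21225765    6.26632397] [-0.0404181  -0.65373748 -2.46761282] [-0.16469917 -0.25809091  0.00703565]
```

View pics/e_s.png

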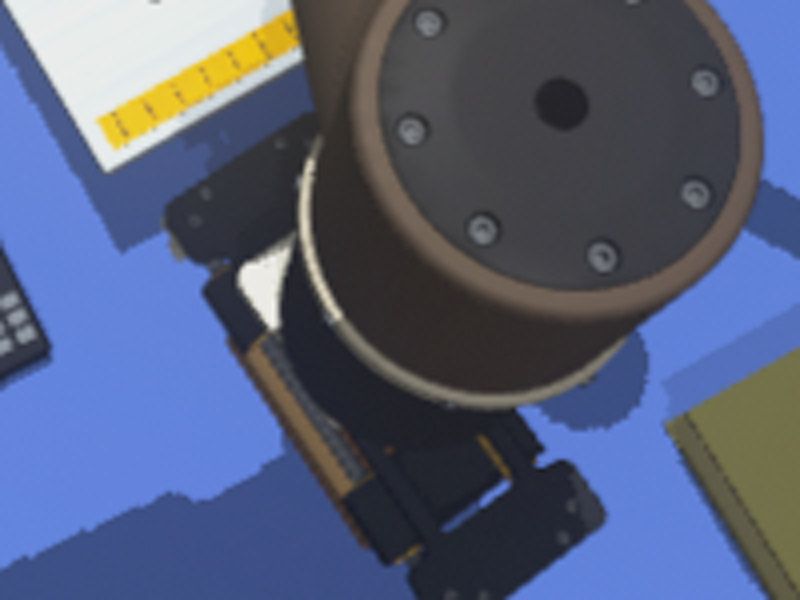

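The block is held between the fingers and off the desk, and the −2.5 N on z matches its weight. Next I carry it over the front of the bed.

Request:
carry_out([
  [-0.003, 0.02, 0, 0, 0, -0.005],
  [-0.003, 0.035, 0, 0, 0, -0.005],
  [-0.003, 0.036, 0, 0, 0, -0.005],
  [-0.003, 0.036, 0, 0, 0, -0.005],
  [-0.003, 0.036, 0, 0, 0, -0.005],
  [-0.003, 0.036, 0, 0, 0, -0.005],
  [-0.003, 0.036, 0, 0, 0, -0.005],
  [-0.003, 0.036, 0, 0, 0, -0.005],
  [-0.003, 0.036, 0, 0, 0, -0.005],
  [-0.003, 0.02, 0, 0, 0, -0.005],
  [0, 0.01, 0, 0, 0, -0.004],
  [0, 0, 0, 0, 0, 0],
])

```text
time_s: 5.67
tcp_pos: [0.4375, -0.0036, 0.1631]
eef_rot: [-179.7, 1.4, 2.5]
contact_force: [0.0, 0.1, -2.3]
gripper_width: 0.0598
```

Request:
carry_out([
  [0.008, 0, -0.01, -0.003, -0.012, 0.005],
  [0.004, 0, -0.01, -0.002, -0.008, 0.004],
  [0, 0, -0.008, 0, 0, 0],
  [0, 0, 0, 0, 0, 0],
])

```text
time_s: 6.0
tcp_pos: [0.447, -0.0041, 0.1314]
eef_rot: [179.9, 0.5, 3.2]
contact_force: [-0.3, 0.1, -2.1]
gripper_width: 0.0599
```

Request:
carry_out([
  [0.001, 0, -0.006, 0, -0.004, 0],
  [0, 0, -0.005, 0, -0.004, 0],
  [0, 0, -0.002, 0, 0, 0],
  [0, 0, 0, 0, 0, 0],
])

```text
time_s: 6.33
tcp_pos: [0.4468, -0.006, 0.1162]
eef_rot: [179.9, 0.2, 3.1]
contact_force: [0.0, -0.2, -3.2]
gripper_width: 0.0598
```

```bash
python3 -c "
from h import *
s=r.get_state();print(s['tcp_pos'],s['eef_rot'],s['contact_force'],s['moment'],s['qd'])
im=r.capture('scene')[:,:,::-1];crop(im,200,130,400,280,4,'pics/f_s.png')
im=r.capture('top')[:,:,::-1];crop(im,190,140,390,280,4,'pics/f_t.png')
"
```

```text
[ 0.44675171 -0.00598428  0.11618808] [179.86085169   0.23762992   3.07519154] [ 0.04698897 -0.16888112 -3.17902943] [-0.05335145  0.02889731 -0.01710632] [-0.31982394  0.05630881 -0.29263222  0.12437094 -0.0173254   0.03819401]
```

View pics/f_s.png

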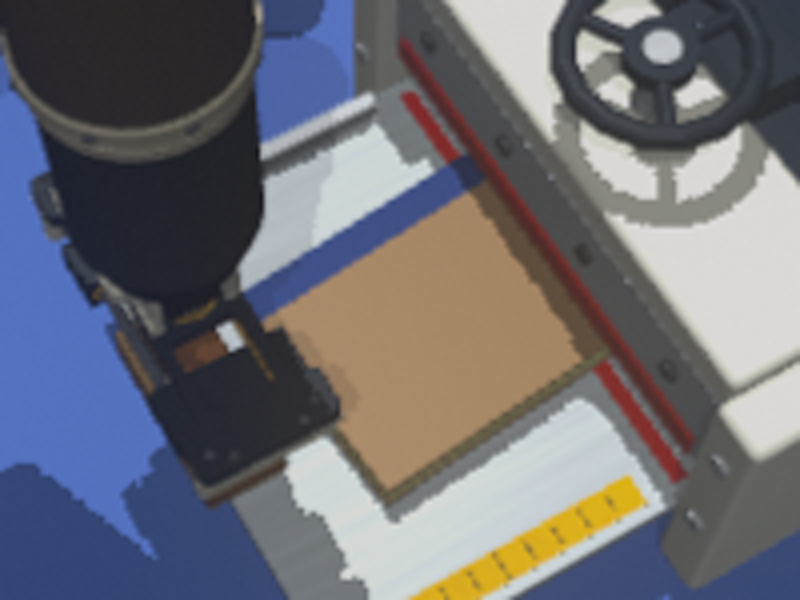

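View pics/f_t.png

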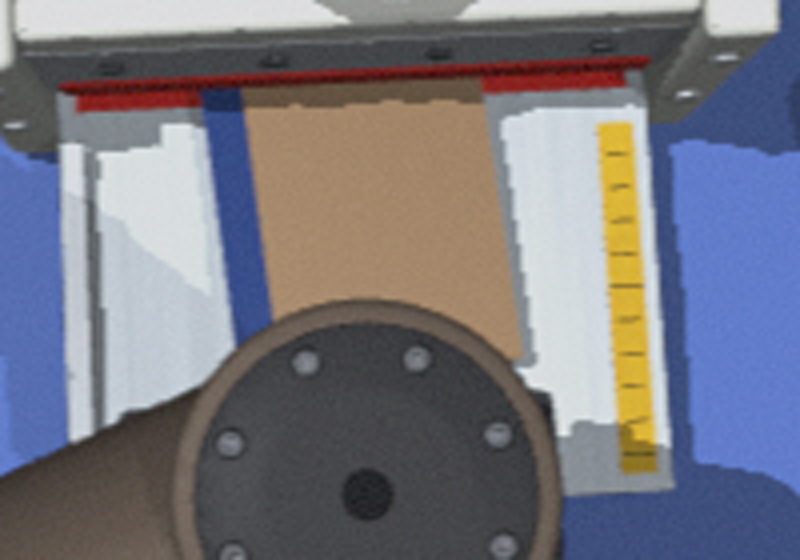

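Request:
carry_out([
  [0.005, 0.0003, 0, 0, -0.002, 0],
  [0.005, 0.0003, 0, 0, 0, 0],
  [0.005, 0.0003, 0, 0, 0, 0],
  [0.004, 0.0003, 0, 0, 0, 0],
  [0, 0, 0, 0, 0, 0],
])

```text
time_s: 6.85
tcp_pos: [0.4696, -0.004, 0.1183]
eef_rot: [179.9, -0.1, 3.1]
contact_force: [0.6, 0.1, -2.5]
gripper_width: 0.0596
```

Request:
carry_out([
  [0.0025, 0.0001, -0.001, 0, 0, 0],
  [0.0025, 0.0001, -0.001, 0, 0, 0],
  [0.0025, 0.0001, 0, 0, 0, 0],
])

```text
time_s: 7.1
tcp_pos: [0.4732, -0.0045, 0.115]
eef_rot: [179.9, 0.4, 3.1]
contact_force: [-6.7, 2.5, 1.2]
gripper_width: 0.0597
```

Request:
carry_out([
  [0.003, 0.0001, 0, 0, 0, 0],
  [0.003, 0.0001, 0, 0, 0, 0],
  [0.003, 0.0001, 0, 0, 0, 0],
])

```text
time_s: 7.35
tcp_pos: [0.4752, -0.0049, 0.1141]
eef_rot: [179.8, 1.2, 3.1]
contact_force: [-18.7, 8.2, 22.4]
gripper_width: 0.0597
```

Request:
carry_out([
  [-0.001, 0, 0.003, 0, -0.01, 0],
  [0, 0, 0.0005, 0, -0.01, 0],
  [0, 0, 0, 0, 0, 0],
])

```text
time_s: 7.6
tcp_pos: [0.474, -0.0047, 0.1176]
eef_rot: [179.8, 0.1, 3.1]
contact_force: [0.1, -0.4, -1.6]
gripper_width: 0.0599
```

Request:
carry_out([
  [0.002, 0.0001, 0.0003, 0, 0, 0],
  [0.002, 0.0001, 0, 0, 0, 0],
  [0.002, 0.0001, 0, 0, 0, 0],
])

```text
time_s: 7.85
tcp_pos: [0.4765, -0.005, 0.1169]
eef_rot: [179.7, 0.4, 3.1]
contact_force: [-6.9, 1.7, 2.2]
gripper_width: 0.06
```

Request:
carry_out([
  [0.002, 0.0001, 0.0003, 0, 0, 0],
  [0.002, 0.0001, 0, 0, 0, 0],
  [0.002, 0.0001, 0, 0, 0, 0],
])

```text
time_s: 8.1
tcp_pos: [0.4776, -0.0056, 0.1154]
eef_rot: [179.7, 1.0, 3.1]
contact_force: [-6.5, 2.1, 2.2]
gripper_width: 0.0599
```

Request:
carry_out([
  [0.002, 0.0002, 0.0015, 0, -0.012, 0],
  [0.002, 0.0002, 0.001, 0, -0.008, 0],
  [0.002, 0.0002, 0.0005, 0, -0.004, 0],
])

```text
time_s: 8.35
tcp_pos: [0.4812, -0.0056, 0.1163]
eef_rot: [179.5, 0.0, 3.1]
contact_force: [-4.4, 0.9, -3.2]
gripper_width: 0.0596
```

Request:
carry_out([
  [0.003, 0.0002, 0.0005, 0, -0.004, 0],
  [0.003, 0.0002, 0.0005, 0, -0.004, 0],
  [0.003, 0.0002, 0.0005, 0, -0.004, 0],
])

```text
time_s: 8.6
tcp_pos: [0.4899, -0.0051, 0.1172]
eef_rot: [179.5, -0.6, 3.1]
contact_force: [-2.2, 0.1, -3.1]
gripper_width: 0.0603
```

```bash
python3 -c "
from h import *
s=r.get_state();print(s['tcp_pos'],s['eef_rot'],s['contact_force'],s['moment'],s['qd'])
im=r.capture('scene')[:,:,::-1];crop(im,200,130,400,280,4,'pics/g_s.png')
im=r.capture('top')[:,:,::-1];crop(im,190,140,390,280,4,'pics/g_t.png')
"
```

```text
[ 0.48993528 -0.00511524  0.11723173] [179.48316485  -0.63139162   3.06787206] [-2.15364863  0.14070615 -3.09422112] [0.43124156 1.36977259 0.1072819 ] [-0.59349659  1.45932365  2.026508    1.61097604  2.14108016 -0.34603436]
```

View pics/g_s.png

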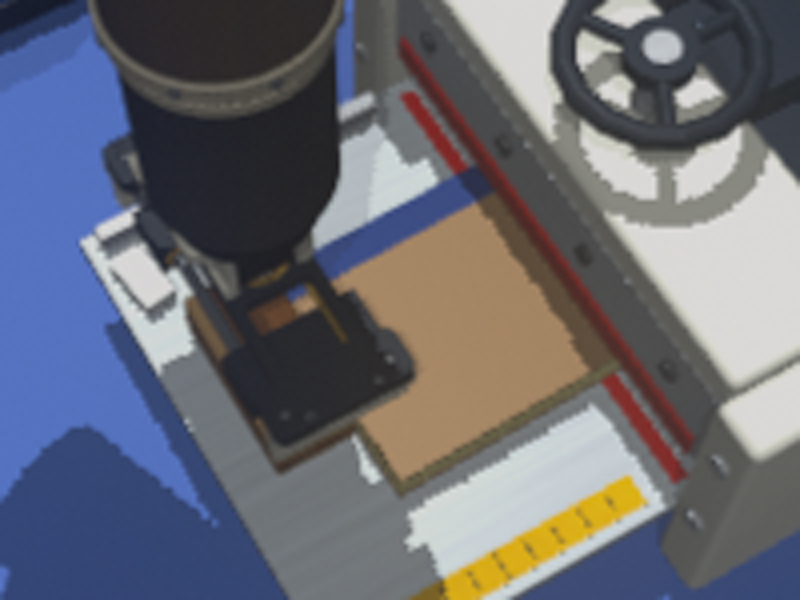

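View pics/g_t.png

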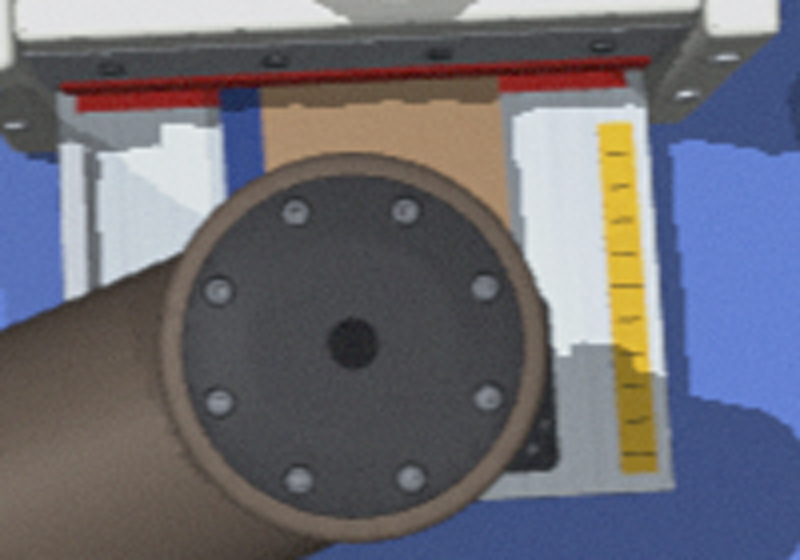

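```bash
python3 -c "
from h import *
T=lambda u,v,u0,v0,k:((u+.5)/k-.5+u0,(v+.5)/k-.5+v0)
a=onz('scene',*T(400,486,200,130,4),.095);b=onz('scene',*T(612,364,200,130,4),.095);c=onz('scene',*T(358,428,200,130,4),.095)
print(a,b,np.degrees(np.arctan2(*(b-a)[[1,0]])),c,np.degrees(np.arctan2((a-c)[0],(c-a)[1])))
a=onz('top',*T(499,85,190,140,4),.095);b=onz('top',*T(509,200,190,140,4),.095);print(a,b,np.degrees(np.arctan2(*(a-b)[[1,0]])))
"
```

```text
[ 0.52116483 -0.10679918  0.095     ] [ 0.66161098 -0.09635876  0.095     ] 4.251404076965665 [ 0.516467   -0.06574836  0.095     ] 6.528490144408039
[ 0.65830539 -0.09227794  0.095     ] [ 0.59661156 -0.09703299  0.095     ] 4.407352554075572
```

Request:
carry_out([
  [0.003, 0.0002, 0.0003, 0.002, 0.004, 0],
  [0.003, 0.0002, 0.0003, 0.002, 0, 0],
  [0.003, 0.0002, 0.0003, 0.002, 0, 0],
  [0.003, 0.0002, 0.0003, 0, -0.001, 0],
])

```text
time_s: 9.03
tcp_pos: [0.5024, -0.0046, 0.1184]
eef_rot: [179.9, -0.4, 3.0]
contact_force: [-2.2, -0.3, -3.9]
gripper_width: 0.0599
```

```bash
python3 -c "
from h import *
s=r.get_state();print(s['tcp_pos'],s['eef_rot'],s['contact_force'],s['moment'])"
```

```text
[ 0.50242239 -0.00462111  0.11843892] [179.85613191  -0.38719655   3.01301751] [-2.21252759 -0.33952747 -3.86959534] [ 0.04300416  1.40132352 -0.03022183]
```

Request:
carry_out([
  [0.0015, 0.0001, -0.0003, 0, 0.003, 0],
  [0.0015, 0.0001, 0, 0, 0, 0],
  [0.0015, 0.0001, 0, 0, -0.001, 0],
])

```text
time_s: 9.28
tcp_pos: [0.5065, -0.0049, 0.1182]
eef_rot: [179.8, -0.1, 2.9]
contact_force: [-5.8, 1.6, 0.6]
gripper_width: 0.0599
```

Request:
carry_out([
  [0.0015, 0.0001, 0, 0, 0, 0],
  [0.0015, 0.0001, 0, 0, 0, 0],
  [0.0015, 0.0001, 0, 0, -0.001, 0],
])

```text
time_s: 9.53
tcp_pos: [0.5103, -0.0051, 0.1182]
eef_rot: [179.8, 0.0, 2.9]
contact_force: [-4.8, 0.6, -2.5]
gripper_width: 0.0596
```

Request:
carry_out([
  [0.0015, 0.0002, 0.0003, 0, -0.001, 0.002],
  [0.0015, 0.0002, 0, 0, -0.001, 0.001],
  [0.0015, 0.0002, 0, 0, -0.001, 0],
])

```text
time_s: 9.78
tcp_pos: [0.5145, -0.0051, 0.1184]
eef_rot: [179.8, -0.0, 3.0]
contact_force: [-5.2, 0.1, -1.0]
gripper_width: 0.0591
```

Request:
carry_out([
  [0.0015, 0.0001, 0, 0, 0, 0],
  [0.0015, 0.0001, 0, 0, -0.001, 0],
])

```text
time_s: 9.95
tcp_pos: [0.5173, -0.0051, 0.1184]
eef_rot: [179.7, -0.1, 3.0]
contact_force: [-4.2, -1.2, -2.3]
gripper_width: 0.0602
```

Request:
carry_out([
  [0.0015, 0.0001, 0, 0, 0, 0],
  [0.0015, 0.0001, 0, 0, -0.001, 0],
])

```text
time_s: 10.12
tcp_pos: [0.5193, -0.0052, 0.1183]
eef_rot: [179.7, 0.0, 3.0]
contact_force: [-12.4, 3.0, 4.8]
gripper_width: 0.0598
```

Request:
carry_out([
  [-0.0005, 0, 0.0003, 0, 0, 0],
])

```text
time_s: 10.2
tcp_pos: [0.5191, -0.0052, 0.1186]
eef_rot: [179.7, 0.0, 3.0]
contact_force: [-1.5, -0.2, -3.4]
gripper_width: 0.0599
```

```bash
python3 -c "
from h import *
s=r.get_state();print(s['tcp_pos'],s['eef_rot'],s['contact_force'],s['moment'])
im=r.capture('scene')[:,:,::-1];crop(im,200,130,400,280,4,'pics/i_s.png')
im=r.capture('top')[:,:,::-1];crop(im,190,140,390,280,4,'pics/i_t.png')
"
```

```text
[ 0.51914615 -0.0051608   0.11864378] [1.79719898e+02 2.29686577e-02 2.99549537e+00] [-1.45351318 -0.15252962 -3.37146193] [-0.13690759  0.51529671 -0.07472749]
```

View pics/i_s.png

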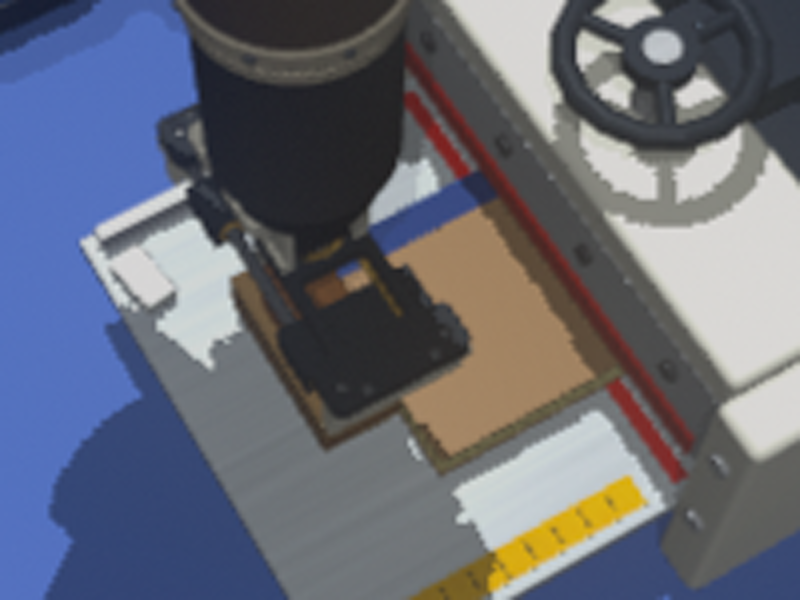

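View pics/i_t.png

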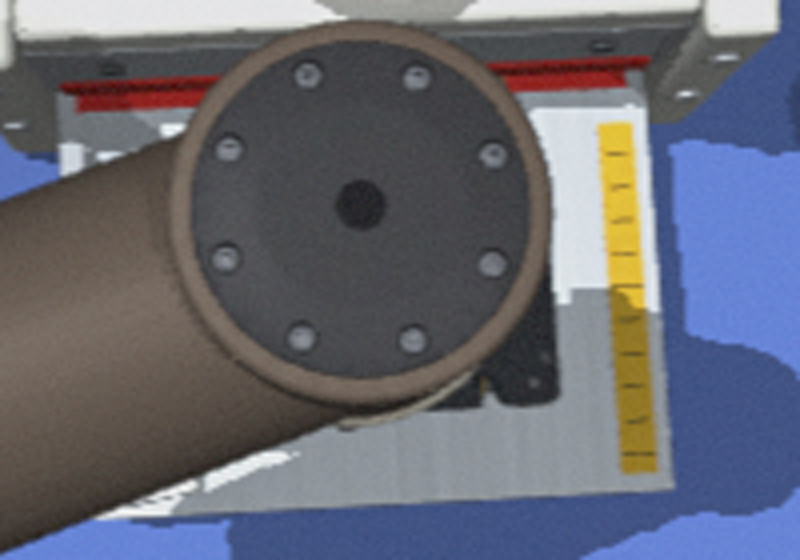

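```bash
python3 -c "
from h import *
T=lambda u,v,u0,v0,k:((u+.5)/k-.5+u0,(v+.5)/k-.5+v0)
a=onz('scene',*T(441,459,200,130,4),.095);b=onz('scene',*T(616,366,200,130,4),.095);c=onz('scene',*T(404,409,200,130,4),.095)
print(a,b,np.degrees(np.arctan2(*(b-a)[[1,0]])),c,np.degrees(np.arctan2((a-c)[0],(c-a)[1])))
"
```

```text
[ 0.54862109 -0.10305733  0.095     ] [ 0.66297316 -0.09845639  0.095     ] 2.3040443584210135 [ 0.54453167 -0.06725084  0.095     ] 6.515459522951639
```

Request:
carry_out([
  [0.001, 0.0001, 0, 0, 0, 0.001],
])

```text
time_s: 10.38
tcp_pos: [0.5193, -0.0052, 0.1187]
eef_rot: [179.7, 0.1, 3.0]
contact_force: [-10.7, 1.7, 4.8]
gripper_width: 0.0593
```

Request:
carry_out([
  [0.001, 0.0001, 0, 0, 0, 0],
])

```text
time_s: 10.47
tcp_pos: [0.5193, -0.0053, 0.1187]
eef_rot: [179.7, 0.2, 3.0]
contact_force: [-8.6, 1.9, 3.0]
gripper_width: 0.0597
```

Request:
carry_out([
  [-0.003, -0.0002, 0, 0, 0, 0],
  [-0.01, -0.0005, 0.001, 0, 0, 0],
  [-0.02, -0.001, 0.005, 0, 0, 0],
  [-0.02, -0.001, 0.02, 0, 0, 0],
  [-0.01, -0.001, 0.03, 0, 0, 0],
  [0, -0.03, 0.01, 0, 0, 0],
  [0, -0.036, 0, 0, 0, 0],
  [0, -0.036, 0, 0, 0, 0],
  [0, -0.036, 0, 0, 0, 0],
  [0, -0.036, 0, 0, 0, 0],
  [0, -0.036, 0, 0, 0, 0],
  [0, -0.02, 0, 0, 0, 0],
])

```text
time_s: 11.47
tcp_pos: [0.4635, -0.2428, 0.1976]
eef_rot: [179.5, -2.1, 4.0]
contact_force: [1.2, -0.5, -2.0]
gripper_width: 0.0598
```

```bash
python3 -c "
from h import *
s=r.get_state();print(s['tcp_pos'],s['eef_rot'],s['contact_force'])
im=r.capture('scene')[:,:,::-1];cv2.imwrite('pics/j_s0.png',im);crop(im,200,130,400,280,4,'pics/j_s.png')
im=r.capture('top')[:,:,::-1];cv2.imwrite('pics/j_t0.png',im);crop(im,190,140,390,280,4,'pics/j_t.png')
"
```

```text
[ 0.46345278 -0.24283146  0.19761937] [179.50950404  -2.13784108   4.02774686] [ 1.2116131  -0.47087033 -2.04923779]
```

View pics/j_s.png

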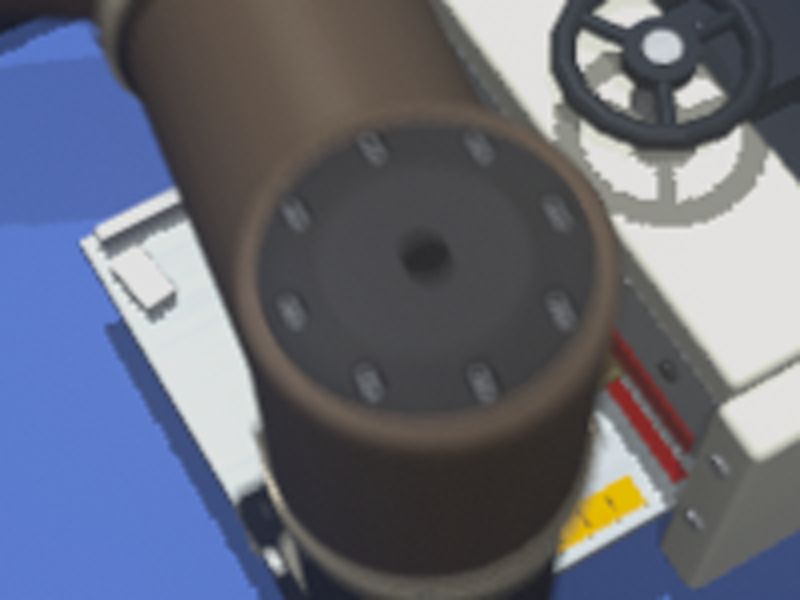

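View pics/j_t.png

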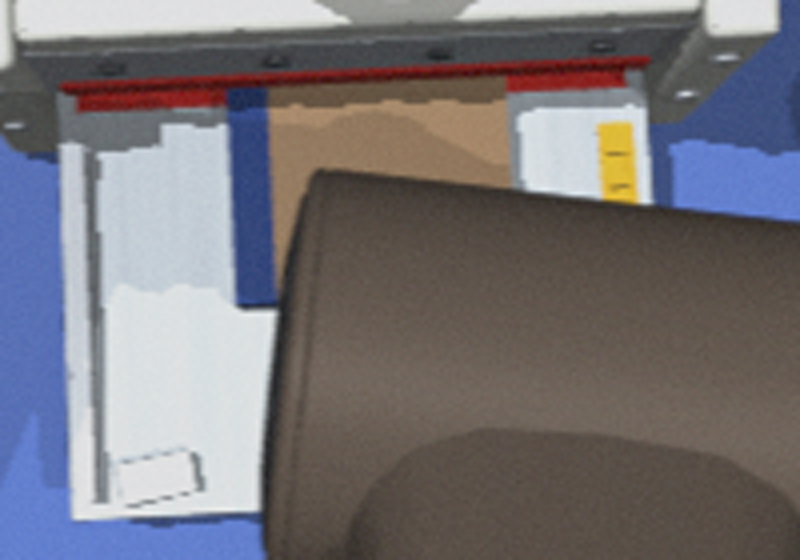

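```bash
python3 - <<'E'
from h import *
def edge(f,rows,n='top',z=.095):
    im=cv2.imread(f).astype(int); pts=[]
    for v in rows:
        b=im[v,:,0]-im[v,:,2]   # blue minus red
        row=b[235:275].astype(float)
        j=np.where((row[1:]>55)&(row[:-1]<=55))[0]
        k=np.where((row[1:]<=40)&(row[:-1]>40))[0]
        pts.append((v,[235+x+ (55-row[x])/(row[x+1]-row[x]) for x in j],[235+x+(row[x]-40)/(row[x]-row[x+1]) for x in k]))
    return pts
for f,rows in(('pics/j_t0.png',range(166,216,4)),('pics/top0.png',range(166,240,6))):
    P=edge(f,rows); 
    for p in P: print(p[0],np.round(p[1],2),np.round(p[2],2))
    for i,nm in((1,'left'),(2,'tape right')):
        W=np.array([onz('top',p[i][-1],p[0],.095)[:2] for p in P if len(p[i])])
        c=np.polyfit(W[:,0],W[:,1],1);print(nm,np.degrees(np.arctan(c[0])),W[0],W[-1],np.std(W[:,1]-np.polyval(c,W[:,0])))
E
```

```text
166 [251.6] [255.41]
170 [246.8] [256.15]
174 [247.37] [256.32]
178 [247.61] [256.35]
182 [247.62] [256.48]
186 [247.88] [256.8]
190 [248.] [257.13]
194 [248.1] [257.11]
198 [248.37] [257.34]
202 [248.67] [257.53]
206 [248.73] [257.79]
210 [248.83] [257.84]
214 [248.68] [258.52]
left 0.7794686368509002 [0.64631729 0.04068011] [0.54433106 0.04585165] 0.0023367937765156523
tape right 3.424292291238418 [0.64637246 0.03263964] [0.54443412 0.02535046] 0.00033697205114395046
166 [] [243.29 248.6 ]
172 [241.63] [250.74]
178 [242.43] [251.47]
184 [243.35] [252.32]
190 [244.06] [253.12]
196 [244.77] [253.79]
202 [245.82] [254.79]
208 [246.38] [255.47]
214 [247.35] [256.45]
220 [247.97] [257.32]
226 [248.83] [258.11]
232 [249.73] [258.78]
238 [250.58] [256.]
left 8.174983168588192 [0.63328344 0.06156512] [0.49438619 0.04142076] 0.0001725538523264765
tape right 7.445946408790901 [0.64627383 0.04701386] [0.4944325  0.03020309] 0.0020065056255579783
```

```bash
python3 - <<'E'
from h import *
L=[(174,247.37,256.32),(178,247.61,256.35),(182,247.62,256.48),(186,247.88,256.8),(190,248,257.13),(194,248.1,257.11),(198,248.37,257.34),(202,248.67,257.53),(206,248.73,257.79),(210,248.83,257.84)]
for i in(1,2):
    W=np.array([onz('top',p[i],p[0],.095)[:2] for p in L]);c=np.polyfit(W[:,0],W[:,1],1);print(np.degrees(np.arctan(c[0])))
T=lambda u,v,u0,v0,k:((u+.5)/k-.5+u0,(v+.5)/k-.5+v0)
# ruler (yellow) edges and bed right edge in first picture, z=.07
im=cv2.imread('pics/top0.png').astype(int)
for nm,f in(('yellow',lambda p:min(p[1],p[2])-p[0]),):
    A=[];B=[]
    for v in range(176,254,3):
        row=np.array([f(p) for p in im[v,330:362]],float); th=55
        j=np.where((row[1:]>th)&(row[:-1]<=th))[0];k=np.where((row[1:]<=th)&(row[:-1]>th))[0]
        if len(j)==1 and len(k)==1:
            A.append(onz('top',330+j[0]+(th-row[j[0]])/(row[j[0]+1]-row[j[0]]),v,.07)[:2]);B.append(onz('top',330+k[0]+(row[k[0]]-th)/(row[k[0]]-row[k[0]+1]),v,.07)[:2])
    for W in(A,B):
        W=np.array(W);c=np.polyfit(W[:,0],W[:,1],1);print(nm,len(W),np.degrees(np.arctan(c[0])))
# bed right edge: bed bright vs blue desk ; front edge
A=[]
for v in range(182,255,3):
    row=im[v,345:362,2].astype(float);k=np.where((row[1:]<=110)&(row[:-1]>110))[0]
    if len(k): A.append(onz('top',345+k[-1]+(row[k[-1]]-110)/(row[k[-1]]-row[k[-1]+1]),v,.07)[:2])
W=np.array(A);c=np.polyfit(W[:,0],W[:,1],1);print('bed right',np.degrees(np.arctan(c[0])),np.std(W[:,1]-np.polyval(c,W[:,0])))
A=[]
for u in range(225,345,5):
    col=im[255:275,u,2].astype(float);k=np.where((col[1:]<=120)&(col[:-1]>120))[0]
    if len(k): A.append(onz('top',u,255+k[0]+(col[k[0]]-120)/(col[k[0]]-col[k[0]+1]),.07)[:2])
W=np.array(A);c=np.polyfit(W[:,1],W[:,0],1);print('front',-np.degrees(np.arctan(c[0])),np.std(W[:,0]-np.polyval(c,W[:,1])))
# pad near-left corner now
print(onz('top',*T(238,305,190,140,4),.095))
E
```

```text
2.9532019420027265
3.0539193671639526
yellow 26 3.112081531718316
yellow 26 3.0746993227924415
bed right 3.103051393969181 0.00028742772970794314
front 2.3543994539892443 0.0037245651617901494
[0.54040855 0.04487929 0.095     ]
```

The tape edges give the pad's yaw as 3.0°, against 3.1° for the cutter, so it is square. The far end is about 55 mm past the knife line, which is within the gauge's range. The wrist also read an upward force, so I'll tap again with the block held higher and centred, to rule out the block having snagged on the bed.

Request:
carry_out([
  [0, 0.02, 0, 0.004, 0.01, -0.004],
  [0, 0.036, 0, 0.004, 0.01, -0.004],
  [0, 0.036, 0, 0, 0.01, -0.004],
  [0, 0.036, 0, 0, 0.005, -0.003],
  [0, 0.036, 0, 0, 0, 0],
  [0, 0.03, -0.01, 0, 0, 0],
  [0, 0.01, -0.02, 0, 0, 0],
  [0, 0, -0.02, 0, 0, 0],
  [0, 0, 0, 0, 0, 0],
])

```text
time_s: 12.32
tcp_pos: [0.4669, -0.0283, 0.1519]
eef_rot: [-179.8, -1.5, 2.8]
contact_force: [-1.5, -0.6, -2.9]
gripper_width: 0.0598
```

Request:
carry_out([
  [0.004, 0, -0.012, -0.003, 0.013, 0.003],
  [0.004, 0, -0.012, 0, 0.01, 0.002],
  [0.003, 0, -0.005, 0, 0.004, 0],
  [0, 0, 0, 0, 0, 0],
])

```text
time_s: 12.65
tcp_pos: [0.4803, -0.0269, 0.1251]
eef_rot: [-179.9, -0.3, 3.3]
contact_force: [0.3, 0.3, -1.3]
gripper_width: 0.0599
```

Request:
carry_out([
  [0.008, 0.0004, -0.001, 0, 0.003, -0.003],
  [0.008, 0.0004, -0.001, 0, 0, 0],
  [0.008, 0.0004, -0.001, 0, 0, 0],
  [0.006, 0.0004, 0, 0, 0, 0],
  [0, 0, 0, 0, 0, 0],
])

```text
time_s: 13.07
tcp_pos: [0.5156, -0.0261, 0.1242]
eef_rot: [-179.9, -0.4, 3.0]
contact_force: [0.5, 1.0, -2.6]
gripper_width: 0.0597
```

Request:
carry_out([
  [0.0015, 0.0001, -0.001, 0, 0.005, 0.001],
  [0.0015, 0.0001, -0.0005, 0, 0.002, 0],
  [0, 0, 0, 0, 0, 0],
])

```text
time_s: 13.32
tcp_pos: [0.5193, -0.0261, 0.1226]
eef_rot: [-179.8, 0.1, 3.0]
contact_force: [0.3, 0.7, -1.8]
gripper_width: 0.0596
```

Request:
carry_out([
  [0.001, 0.0001, 0, 0, 0, 0],
  [0.001, 0.0001, 0, 0, 0, 0],
])

```text
time_s: 13.48
tcp_pos: [0.5203, -0.0261, 0.1224]
eef_rot: [-179.8, 0.2, 3.0]
contact_force: [-2.4, 0.8, -0.2]
gripper_width: 0.0597
```

Request:
carry_out([
  [0.001, 0.0001, 0, 0, 0, 0],
])

```text
time_s: 13.57
tcp_pos: [0.5204, -0.0261, 0.1223]
eef_rot: [-179.8, 0.3, 3.0]
contact_force: [-4.0, 1.0, 0.4]
gripper_width: 0.0598
```

Request:
carry_out([
  [0.0015, 0.0001, 0.0003, 0, -0.004, 0],
])

```text
time_s: 13.65
tcp_pos: [0.5204, -0.0262, 0.1222]
eef_rot: [-179.9, 0.2, 3.0]
contact_force: [-6.4, 1.1, 1.5]
gripper_width: 0.0599
```

Request:
carry_out([
  [0.0015, 0.0001, 0.0003, 0, -0.004, 0],
])

```text
time_s: 13.73
tcp_pos: [0.5204, -0.0262, 0.1222]
eef_rot: [-179.9, 0.1, 2.9]
contact_force: [-5.3, 0.6, 1.6]
gripper_width: 0.0595
```

Request:
carry_out([
  [0.0018, 0.0001, 0.0002, 0, -0.002, 0],
])

```text
time_s: 13.82
tcp_pos: [0.5204, -0.0262, 0.1221]
eef_rot: [-179.9, 0.2, 2.9]
contact_force: [-6.7, 0.8, 2.3]
gripper_width: 0.0602
```

Request:
carry_out([
  [0.0022, 0.0001, 0.0003, 0, -0.004, 0.001],
])

```text
time_s: 13.9
tcp_pos: [0.5204, -0.0263, 0.1219]
eef_rot: [-179.9, 0.1, 3.0]
contact_force: [-9.0, 2.3, 3.1]
gripper_width: 0.0595
```

Request:
carry_out([
  [0.0022, 0.0001, 0.0003, 0, -0.003, 0],
])

```text
time_s: 13.98
tcp_pos: [0.5204, -0.0263, 0.1218]
eef_rot: [-179.9, 0.2, 3.0]
contact_force: [-8.3, 2.4, 3.6]
gripper_width: 0.0597
```

A firm stop at the same spot: 9 N gives no movement, while sliding needs 6 N at most. I back straight off and return the block to the desk.

Request:
carry_out([
  [-0.003, -0.0002, 0, 0, 0, 0],
  [-0.01, -0.0005, 0.001, 0, 0, 0],
  [-0.02, -0.001, 0.005, 0, 0.004, 0],
  [-0.02, -0.001, 0.02, 0, 0.008, 0],
  [-0.005, -0.01, 0.03, 0, 0.006, 0],
  [0.002, -0.03, 0.01, 0, 0, 0],
  [0.002, -0.036, 0, 0, 0, 0],
  [0.002, -0.036, 0, 0, 0, 0],
  [0.002, -0.036, 0, 0, 0.003, 0],
  [0.002, -0.036, 0, 0, 0.003, 0],
  [0.002, -0.036, 0, 0, 0.003, 0],
  [0.002, -0.036, 0, 0, 0.003, 0],
])

```text
time_s: 14.98
tcp_pos: [0.4714, -0.2899, 0.1958]
eef_rot: [-179.9, 0.8, 3.7]
contact_force: [0.7, -0.1, -2.8]
gripper_width: 0.0597
```

Request:
carry_out([
  [0.004, -0.034, 0, 0, 0.003, 0.01],
  [0.004, -0.025, 0, 0, 0, 0.01],
  [0.003, -0.01, 0, 0, 0, 0.01],
  [0, 0, 0, 0, 0, 0],
])

```text
time_s: 15.32
tcp_pos: [0.4808, -0.3688, 0.196]
eef_rot: [179.9, 0.8, 5.2]
contact_force: [-0.1, 0.2, -1.2]
gripper_width: 0.06
```

Request:
carry_out([
  [0.003, 0.004, -0.02, 0, -0.006, 0.006],
  [0.002, 0.004, -0.03, 0, -0.004, 0.006],
  [0, 0.003, -0.03, 0, -0.002, 0.004],
  [0, 0, -0.03, 0, 0, 0],
  [0, 0, -0.015, 0, 0, 0],
  [0, 0, 0, 0, 0, 0],
])

```text
time_s: 15.82
tcp_pos: [0.4852, -0.3558, 0.0706]
eef_rot: [179.5, -0.4, 5.9]
contact_force: [-0.2, -0.1, -1.3]
gripper_width: 0.0599
```

Request:
carry_out([
  [0.001, 0, -0.012, 0.004, 0.004, 0.003],
  [0, 0, -0.008, 0.003, 0.003, 0],
  [0, 0, 0, 0, 0, 0],
])

```text
time_s: 16.07
tcp_pos: [0.487, -0.3545, 0.0512]
eef_rot: [179.9, -0.2, 6.2]
contact_force: [-0.1, 0.1, -2.5]
gripper_width: 0.0599
```

```bash
python3 -c "
from h import *
im=r.capture('scene')[:,:,::-1];crop(im,260,280,420,400,5,'pics/k_s.png')"
```

```text
(no output)
```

View pics/k_s.png

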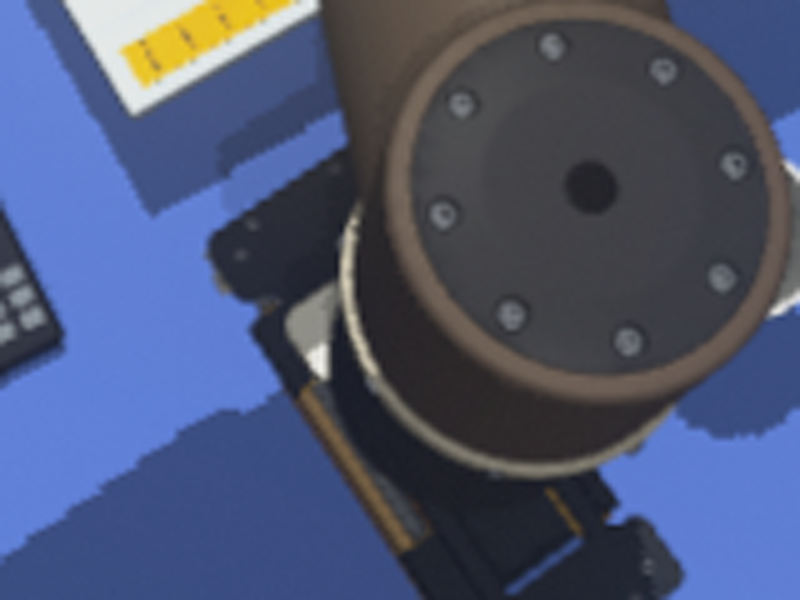

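The block shows along the finger line and looks level. I'll lower it until the desk takes its weight.

Request:
carry_out([
  [0, 0, -0.003, 0, 0, 0],
  [0, 0, -0.002, 0, 0.002, 0],
  [0, 0, 0, 0, 0, 0],
])

```text
time_s: 16.37
tcp_pos: [0.4891, -0.3555, 0.0489]
eef_rot: [179.8, -0.3, 6.2]
contact_force: [-0.6, 1.0, -2.8]
gripper_width: 0.0601
```

Request:
carry_out([
  [0, 0, -0.0015, 0, 0, 0],
  [0, 0, -0.0015, 0, 0, 0],
])

```text
time_s: 16.53
tcp_pos: [0.4899, -0.3559, 0.047]
eef_rot: [179.7, -0.4, 6.2]
contact_force: [-0.8, 0.2, -2.3]
gripper_width: 0.0596
```

Request:
carry_out([
  [-0.001, 0, -0.0015, 0.002, 0.004, 0],
  [0, 0, -0.0015, 0, 0.002, 0],
])

```text
time_s: 16.7
tcp_pos: [0.489, -0.356, 0.0442]
eef_rot: [179.9, -0.1, 6.2]
contact_force: [-0.6, -0.7, -1.4]
gripper_width: 0.0597
```

Request:
carry_out([
  [0, 0, -0.0012, 0, 0, 0],
  [0, 0, -0.001, 0, 0, 0],
])

```text
time_s: 16.87
tcp_pos: [0.489, -0.3561, 0.0435]
eef_rot: [179.8, -0.1, 6.2]
contact_force: [-3.7, 4.9, 14.9]
gripper_width: 0.0597
```

Desk contact at z = 0.0435, the same as at the grasp. Release now.

Request:
carry_out([
  [0, 0, 0.0003, 0, 0, 0],
  [0, 0, 0, 0, 0, 0],
  [0, 0, 0, 0, 0, 0],
  [0, 0, 0, 0, 0, 0],
  [0, 0, 0, 0, 0, 0],
], fingers=-1)

```text
time_s: 17.28
tcp_pos: [0.4903, -0.3568, 0.0451]
eef_rot: [179.7, -0.2, 6.3]
contact_force: [0.0, -0.4, -0.0]
gripper_width: 0.0851
```

Request:
carry_out([
  [0, 0, 0.01, 0, 0, 0],
  [0, 0, 0.03, 0, 0, 0],
  [0, 0, 0.036, 0, 0, 0],
  [0, 0, 0.036, 0, 0, 0],
  [0, 0, 0.036, 0, 0, 0],
  [-0.02, -0.02, 0.02, 0, 0, 0],
  [-0.028, -0.024, 0, 0, 0, 0],
  [-0.028, -0.024, 0, 0, 0, 0],
  [-0.028, -0.024, 0, 0, 0, 0],
  [-0.028, -0.024, 0, 0, 0, 0],
  [-0.028, -0.024, 0, 0, 0, 0],
  [-0.02, -0.01, 0, 0, 0, 0],
])

```text
time_s: 18.28
tcp_pos: [0.3044, -0.5096, 0.2311]
eef_rot: [179.3, -0.3, 6.8]
contact_force: [-0.0, -0.7, -0.2]
gripper_width: 0.0875
```

Request:
carry_out([
  [0, 0, 0, 0, 0, 0],
  [0, 0, 0, 0, 0, 0],
])

```text
time_s: 18.45
tcp_pos: [0.2996, -0.5119, 0.2328]
eef_rot: [179.2, -0.4, 6.5]
contact_force: [0.7, -0.1, 0.4]
gripper_width: 0.0874
```

```bash
python3 -c "
from h import *
for n in('scene','top'):
    im=r.capture(n)[:,:,::-1]; cv2.imwrite(f'pics/z_{n}.png',im)
    if n=='top': crop(im,190,140,390,280,4,'pics/z_tc.png')"
```

```text
(no output)
```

View pics/z_scene.png

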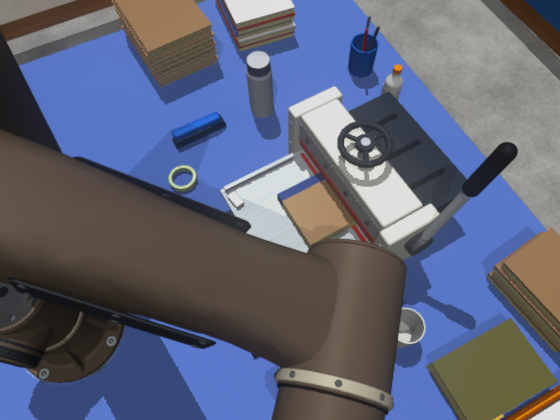

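View pics/z_top.png

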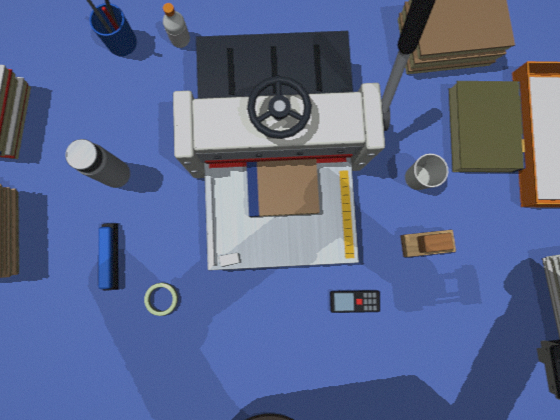

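View pics/z_tc.png

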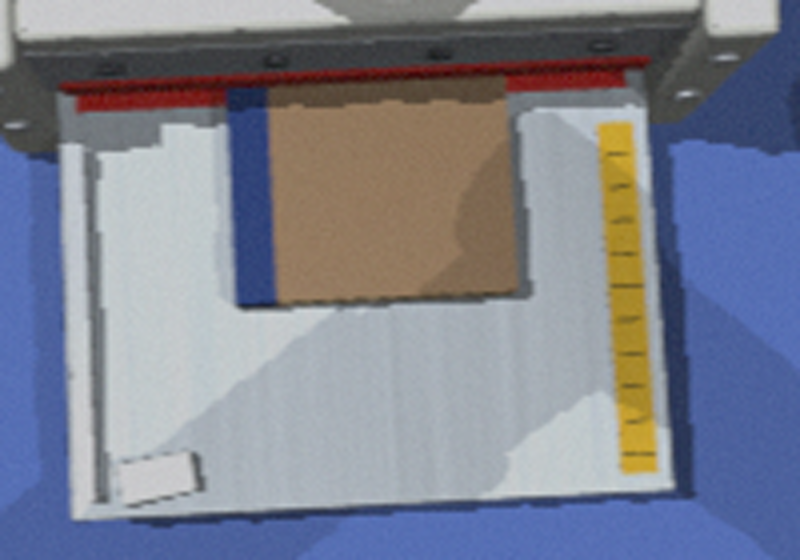

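```bash
python3 - <<'E'
from h import *
T=lambda u,v,u0,v0,k:((u+.5)/k-.5+u0,(v+.5)/k-.5+v0)
a=onz('top',*T(238,305,190,140,4),.095);b=onz('top',*T(519,291,190,140,4),.095);print(a,b,np.linalg.norm(a-b),np.degrees(np.arctan2((b-a)[0],(a-b)[1])))
for f in('pics/top0.png','pics/z_top.png'):
    im=cv2.imread(f)[215:270,385:470].astype(int); m=((im[:,:,2]-im[:,:,0])>40).astype(np.uint8)
    c=max(cv2.findContours(m,cv2.RETR_EXTERNAL,cv2.CHAIN_APPROX_NONE)[0],key=cv2.contourArea);print(cv2.minAreaRect(c))
s=r.get_state();print(s['time_s'],s['contact_force'],s['gripper_width'])
r.close_job()
E
```

```text
[0.54040855 0.04487929 0.095     ] [ 0.54848952 -0.10183544  0.095     ] 0.14693711109441174 3.152638726220228
((43.23076629638672, 28.65384864807129), (21.803783416748047, 48.75666046142578), 83.8844985961914)
((44.24590301513672, 27.795085906982422), (21.803783416748047, 48.54359436035156), 83.8844985961914)
18.55 [ 1.0103224  0.0987928 -0.0143509] 0.0875936514383799
the job is handed in; nothing more can be done
```

I pushed the pad in under the knife with the push block until it stopped firmly against the gauge and lay square. I then stood the block back on the desk, released it, and handed the job in at 18.55 s.

**How it went:**
- I gripped the block by its handle across y and pushed with its wide face held square to the feed. This turned the pad about 5° to square.
- I then moved in 1–1.5 mm taps until the pad stopped.

**Last checks:**
- **Contact:** The pad stopped at the same place in two separate approaches. It did not move under 9–12 N, and sliding it takes at most 6 N. The far end is about 55 mm past the knife line, within the gauge's possible range.
- **Square:** The pad's yaw is 3.15° by its near edge and 3.0° by its tape, against 3.1° for the cutter. The tolerance is 2°.
- **Gauge:** The pad's near corner sat at the same pixel before and after the second set of taps, so that set did not shift the gauge. The gauge itself cannot be seen.
- **Block:** It stands upright within about 2 mm of where it started, and the gripper is open and clear of it.
- **Other things:** By eye, everything else looks unmoved in the top view.

**What did not go cleanly:**
- Early in the push the block pressed on the bed, with about 22 N upward at the wrist. I raised it and carried on.
- The first meeting with the gauge peaked at 12.4 N at the wrist. By my estimate about 8 N of that reached the gauge, under its 10 N limit.
- The two cameras disagreed by 3–6 mm sideways, so I used averages.

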